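# Snap the tablet into its desk holder

### The job

The tablet is lying loose on its desk holder. Draw it down so that its lower long edge is home under the lip of the fixed ledge, and press its upper long edge down into the sprung jaw until the jaw snaps back over it and the tablet lies flat, square and about centred in the holder. Leave the other things on the desk where they are.

Things in the scene. Friction and masses are not known exactly. Their poses are not given: they have to be found in the camera images.
- tray: Head of the tablet holder, a desk stand screwed down (never moves). Origin: middle of the upper face of its rubber-faced spine (125 mm along x, 64 mm along y), 95 mm above the desk. x points up the spine's 8 degree slope, from fixed ledge to sprung jaw; z square out of the face. A spring bridge, 40 mm wide (y), reaches out to x = 115 mm, all of it below the face. Foot 170 x 130 x 10 mm.
- ledge (a point): Fixed ledge at the spine's low end: this point is the foot of its wall, at tray x = -62.5 mm, on the spine's face, mid width; axes as the tray's. Aluminium wall 90 mm wide (y) with a lip that overhangs the spine by 6 mm; lip underside 11 mm, top 14 mm above the spine.
- jaw_lip (a point): Sprung jaw at the spine's high end, slick black plastic, 40 mm wide (y). This point, moving with it, is the tip of its lip, 10 mm above the spine (lip underside 9.5 mm), at tray x = 55 mm when empty; axes as the tray's. Inner wall 4.5 mm farther out; slide block behind, low, to 29 mm out. Above the lip a 45 degree face rises outwards to the crown, 8.5 to 15 mm out from this point and 20 mm above the spine.
- jaw (a joint): Travel (m) of the sprung jaw outwards along tray x: 0 empty, 0.013 at most. Springs push it towards the ledge: 3 N at 0 plus 0.5 N per mm. A tablet edge pressed down on its sloping face parts it to about 0.008, then the lip snaps back over the edge; about 8 to 15 N down on the tablet some 25 mm from that edge does it. Reads about 0.003 with the tablet fully in.
- tablet_center (a point): Centre of the tablet computer, a rigid slab 125 x 200 x 8 mm, 0.3-0.4 kg, black glass up, aluminium back; x across the 125 mm side to the upper edge, y along the 200 mm side, z out of the glass. It starts askew: lower edge on the spine about 10 to 20 mm short of the ledge, underside leaning on the jaw's crown, upper edge sticking out beyond. Fully in: 4 mm above the middle of the spine.
- tablet_upper (a point): Middle of the tablet's upper long edge face (half-way through the 8 mm thickness), the edge that goes into the sprung jaw. Fully in: 4 mm above the spine, at tray x = 62.5 mm.
- tablet_lower (a point): Middle of the tablet's lower long edge face (half-way through the thickness), the edge that goes under the lip of the ledge. Fully in: 4 mm above the spine, at tray x = -62.5 mm.
- big_book: Bystander, to be left alone: closed large book, 250 x 290 x 38 mm; origin at the centre of its underside.
- small_book: Bystander, to be left alone: closed dark book, 170 x 220 x 26 mm; origin at the centre of its underside.
- skillet: Bystander, to be left alone: small cast-iron skillet, 160 mm across, 42 mm high, with handle; origin at the centre of its underside.
- mug: Bystander, to be left alone: white mug, 82 mm across, 95 mm high; origin at the centre of its underside.
- speakerphone: Bystander, to be left alone: white round conference speaker, 160 mm across, 46 mm high; origin at the centre of its underside.
- note_pad: Bystander, to be left alone: pad of sticky notes, 76 x 76 x 15 mm; origin at the centre of its underside.
- stapler: Bystander, to be left alone: black desk stapler, 135 x 36 x 54 mm; origin at the centre of its underside.
Things that resemble listed ones, but are neither listed nor needed, are in the scene too. What is shaped like the part that bears tablet_center but red or turquoise is not meant.

How it is judged:
By the outcome, as a careful person would: the job done as asked, in the order asked, and still so for the second after the job is handed in, with the robot touching nothing.
It also fails if it takes over 35 s, if anything falls off the work surface, if the arm or the gripper's body presses on something with over 40 N, if the wrist force passes 120 N, or if a joint passes its speed limit or range.

### The arm

A 6-joint arm with a two-finger parallel gripper is mounted at the origin on the work surface. World frame = base frame: x ahead of the robot, y to its left, z up, the work surface at z = 0. Lengths are in m, angles in rad, forces in N, time in s.
With the tool pointing down it reaches from about 0.275 to 0.75 m from the base axis. Payload 10.2 kg.
Tool frame: the origin (TCP) lies between the finger pads; the fingertips stand 17 mm ahead of it and the grasp point (between the pads) lies 2 mm behind it; z points along the fingers, y is the direction in which the jaws open and shut (so a half turn about z gives the same grasp; the last joint's range is limited). The gripper opens to 88 mm and grips with 3 to 60 N. Pads are 18 mm wide; open, the fingers measure 123 mm over their backs; the gripper's body (75 mm by 187 mm) begins 45 mm behind the grasp point.
Start: joints at [-0.223, 0.313, 1.498, -0, 1.331, -0.223], TCP at [0.525, -0, 0.221] pointing down, gripper open.
Joint ranges: [-2.94, 2.94], [-0.97, 2.17], [0.19, 2.56], [-1.23, 4.37], [0.02, 3.11], [-2.88, 2.88]. Speed limits (rad/s): [2.39, 2.39, 3.01, 3.14, 3.14, 3.14].

### API

Orientations are given as a rotation vector (axis times angle).
In Python, from bench import bot gives the robot as it stands.
- The arm moves only by the tool apply_moves, never from a script. Its argument "deltas" is text: rows parted by semicolons, each of 5 numbers parted by spaces: the closure, from 0 (fully open) to 1 (shut), then the shift along the tool's x, y, z in m, then the turn about the tool's z in rad. In form: hand dx dy dz roll; .... A call has 1 to 20 rows; each row shifts and turns the commanded pose from where the row before left it, along the tool's axes as they then stand; what a row does not reach is not made up. A row lasts 1/8 s, in which the tool goes at most 62.5 mm and 10.7 degrees, less where a joint would pass 70% of its speed; a pose out of reach is approached as far as the arm can. A call is refused whole if a number of a shift passes 0.0625 or a number of a turn 0.188, either way. A call with a gripper value outside its range is refused whole. The fingers move at their own pace and stop on an object; the grip force is fixed at half the most. Time passes only in rows, so rows that do not move let the fingers close. It gives the time, the measured TCP pose, the force and the opening at its end, in the units of the state.
- bot.get_obs(): the state, without advancing time (a new reading comes with each control period).
- bot.snapshot(name): name is "scene" or "side" or "wrist"; returns the picture (400x640x3 uint8, blue, green, red); there is no depth.
- bot.calibration(name): a dict with "fx", "fy", "cx", "cy" (pixels), "distortion" ([k1, k2, p1, p2, k3] as OpenCV has them; the pictures are not rectified), "cam_to_world" (4x4, takes a point from camera to world coordinates). Camera axes: x right, y down, z forward; pixel columns grow to the right and rows downward; lengths in m; the calibration is good to about 2 mm. A picture is of the moment at which its call begins: read the wrist's pose just before it. calibration takes no time and is no camera call; for the wrist camera it gives the pose at the moment of the call.
- bot.job_done(): hands the job in, once; it reports no verdict.
The state is a dict: "t": time; "joint_pos": joint angles; "qd": joint speeds; "joint_efforts": joint torques, N m; "position": TCP position; "tcp_rot": TCP orientation; "wrist_force": force on the tool from outside, world axes, zero at the start; "wrist_torque": the same for the moment, N m; "opening": finger opening in m.
Only numpy, scipy, OpenCV 4.12 (cv2) and the standard library are available. Lean on these libraries where they do the work, as an engineer would, in place of code of your own. Each camera call takes 0.05 s, during which the arm holds its last target.

## Working session

There is one attempt and no reset: what is moved stays moved. The work goes in short steps, Python scripts to look and compute and a tool call to move; the robot and the scene stay as the last step left them, time stands still between calls to the robot, and variables do not carry over. Pictures are saved under pics/ and viewed, and the job is handed in when it is done.

Besides the shell and the picture viewer there is one more tool, called after "Emit:" as name(argument=value, ...), one argument or row to a line, values as JSON. apply_moves: Moves the arm, as the interface text tells. Its arguments: {"type":"object","properties":{"deltas":{"type":"string"}},"required":["deltas"]}

```bash
mkdir -p pics; python3 - <<'E'
from bench import bot
import cv2,numpy as np
print(bot.get_obs())
for n in ["scene","side","wrist"]:
    c=bot.calibration(n); im=bot.snapshot(n); cv2.imwrite(f"pics/{n}0.png",im)
    print(n,c["fx"],c["fy"],c["cx"],c["cy"],c["distortion"]);print(np.round(c["cam_to_world"],4))
E
```

```text
{'t': 0.0, 'joint_pos': array([-2.23379838e-01,  3.13453392e-01,  1.49846177e+00,  1.45206205e-05,
        1.33099834e+00, -2.23402580e-01]), 'qd': array([-1.24827096e-03, -4.67065926e-04,  1.16927678e-04, -1.53650386e-03,
        6.40130219e-04, -6.97612212e-05]), 'joint_efforts': array([-1.80187753e-04, -4.02218950e+01, -2.52264959e+01,  6.94810320e-02,
        3.53677373e-02, -8.52248218e-05]), 'position': array([5.24722046e-01, 6.54008720e-05, 2.20650059e-01]), 'tcp_rot': array([-2.22062429e+00, -2.22066711e+00,  1.08648957e-03]), 'wrist_force': array([ 0.29212904, -0.6037501 , -0.58628744]), 'wrist_torque': array([-0.0788991 , -0.02231096,  0.02514326]), 'opening': 0.08820031104297117}
scene 488.4057383196128 488.4057383196128 316.00404011738885 198.87910417636786 [-0.1342509  0.         0.         0.         0.       ]
[[-0.8512  0.4281 -0.3035  1.0527]
 [ 0.5246  0.6785 -0.5143  0.9344]
 [-0.0143 -0.597  -0.8021  1.5731]
 [ 0.      0.      0.      1.    ]]
side 478.4150727884872 478.4150727884872 320.8347310810571 200.61731693129013 [-0.00086609  0.          0.          0.          0.        ]
[[ 0.8958 -0.2268  0.3821 -0.0618]
 [-0.4437 -0.5048  0.7405 -1.1131]
 [ 0.025  -0.8329 -0.5529  0.9217]
 [ 0.      0.      0.      1.    ]]
wrist 277.6164406268347 277.6164406268347 313.3302663476932 204.40147980947978 [-0.04564574  0.          0.          0.          0.        ]
[[ 1.000e+00  1.000e-04 -1.200e-03  5.240e-01]
 [-3.000e-04 -9.493e-01 -3.145e-01  8.210e-02]
 [-1.200e-03  3.145e-01 -9.493e-01  3.839e-01]
 [ 0.000e+00  0.000e+00  0.000e+00  1.000e+00]]
```

View pics/scene0.png

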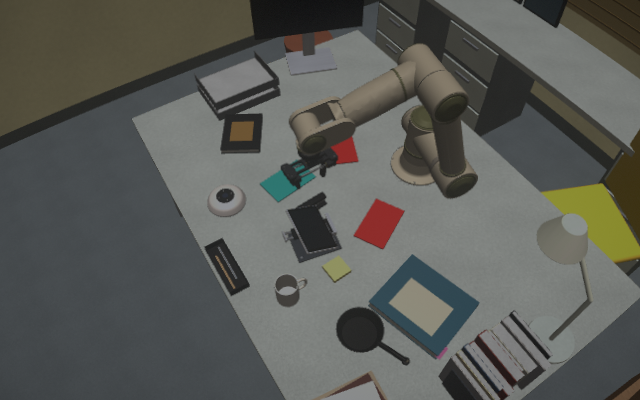

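View pics/side0.png

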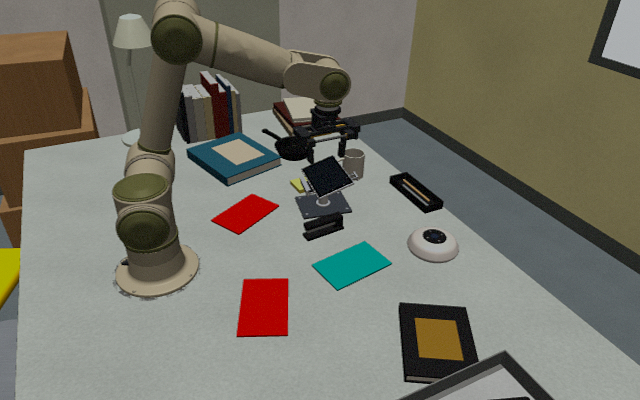

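View pics/wrist0.png

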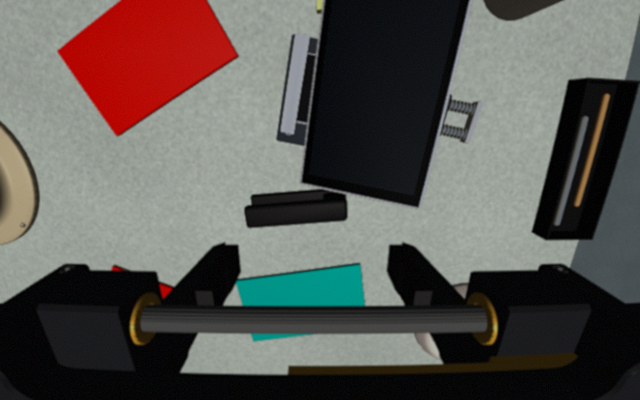

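The wrist view shows the tablet at columns 305–470, the ledge at about (300, 88) and the jaw springs at about (460, 118). The tablet's far end is cut off, so I'll move the camera over it.

Emit:
apply_moves(
  deltas="0 0.04 0.02 -0.03 0; 0 0.04 0.02 -0.03 0; 0 0.04 0.02 -0.03 0; 0 0 0 0 0;0 0 0 0 0",
)

```text
t: 0.78
position: [0.5846, 0.1195, 0.3101]
tcp_rot: [-2.221, -2.22, 0.003]
wrist_force: [0.2, -0.2, 0.3]
opening: 0.0881
```

```bash
python3 - <<'E'
from bench import bot
import cv2,numpy as np,pickle
o=bot.get_obs();c=bot.calibration("wrist"); im=bot.snapshot("wrist"); cv2.imwrite("pics/wrist1.png",im)
pickle.dump(c,open("w1.pkl","wb"))
print(o["t"],o["position"],np.round(c["cam_to_world"],4))
E
```

```text
0.775 [0.5845823  0.11947465 0.31005419] [[ 1.000e+00  3.000e-04 -2.200e-03  5.840e-01]
 [-4.000e-04 -9.491e-01 -3.150e-01  2.016e-01]
 [-2.200e-03  3.150e-01 -9.491e-01  4.732e-01]
 [ 0.000e+00  0.000e+00  0.000e+00  1.000e+00]]
```

View pics/wrist1.png

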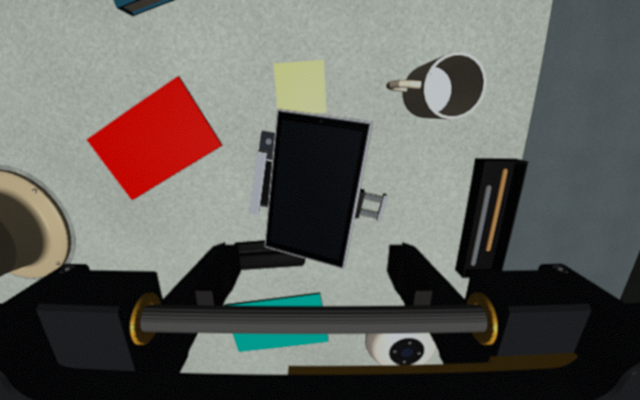

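Emit:
apply_moves(
  deltas="0 -0.01 0.04 0 0; 0 0 0.035 0 0; 0 0 0 0 -0.173; 0 0 0 0 -0.173; 0 0 0 0 -0.173; 0 0 0 0 -0.173; 0 0 0 0 -0.173; 0 0 0 0 -0.173; 0 0 0 0 -0.173; 0 0 0 0 -0.173; 0 0 0 0 0;0 0 0 0 0",
)

```text
t: 2.33
position: [0.6599, 0.1093, 0.3109]
tcp_rot: [-0.299, -3.127, 0.0]
wrist_force: [-0.9, 0.7, 0.3]
opening: 0.0885
```

```bash
python3 - <<'E'
from bench import bot
import cv2,numpy as np,pickle
o=bot.get_obs();c=bot.calibration("wrist"); im=bot.snapshot("wrist"); cv2.imwrite("pics/wrist2.png",im)
pickle.dump(c,open("w2.pkl","wb"))
print(o["t"],o["position"],np.round(c["cam_to_world"],4))
E
```

```text
2.325 [0.65985619 0.10932521 0.3108947 ] [[ 1.901e-01  9.323e-01  3.077e-01  5.787e-01]
 [ 9.818e-01 -1.803e-01 -6.030e-02  1.252e-01]
 [-7.000e-04  3.135e-01 -9.496e-01  4.741e-01]
 [ 0.000e+00  0.000e+00  0.000e+00  1.000e+00]]
```

View pics/wrist2.png

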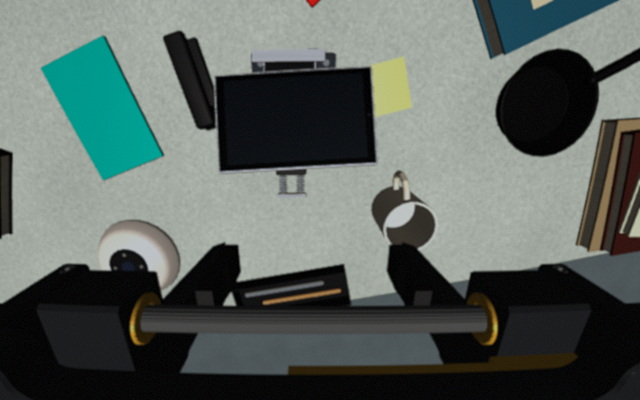

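Both wrist views show the whole tablet: corners near (217,76), (374,67), (377,162), (221,172) in wrist2, with the ledge above and the jaw springs at (291,183). I'll zoom in for precise corners.

```bash
python3 - <<'E'
import cv2
a=cv2.imread("pics/wrist1.png")[95:280,230:400]; b=cv2.imread("pics/wrist2.png")[35:205,200:430]
cv2.imwrite("pics/z1.png",cv2.convertScaleAbs(cv2.resize(a,None,fx=3.2,fy=3.2,interpolation=cv2.INTER_CUBIC),alpha=1.6,beta=20))
cv2.imwrite("pics/z2.png",cv2.convertScaleAbs(cv2.resize(b,None,fx=3.4,fy=3.4,interpolation=cv2.INTER_CUBIC),alpha=1.6,beta=20))
E
```

```text
(no output)
```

View pics/z1.png

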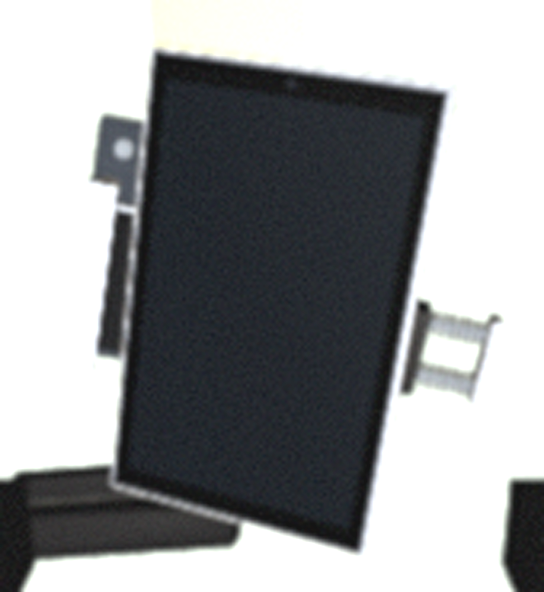

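View pics/z2.png

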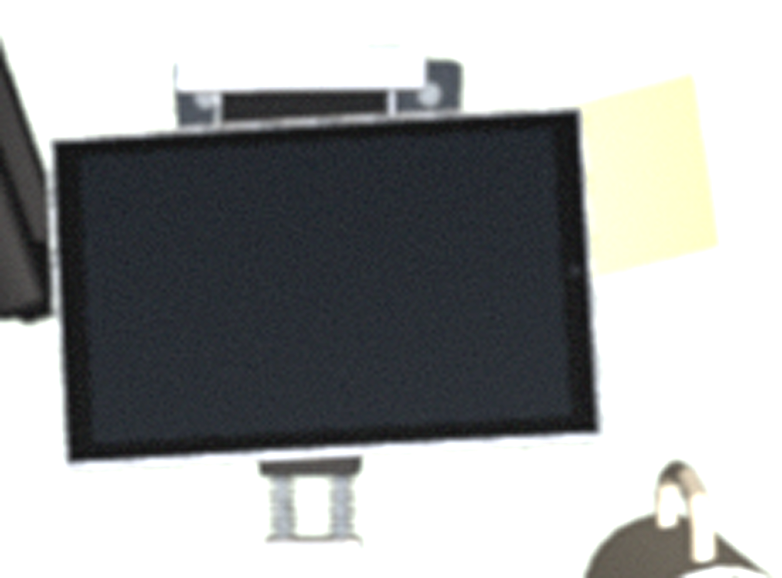

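```bash
python3 - <<'E'
import cv2
a=cv2.imread("pics/wrist1.png")[120:225,240:285]; b=cv2.imread("pics/wrist2.png")[45:80,240:345]
cv2.imwrite("pics/y1.png",cv2.convertScaleAbs(cv2.resize(a,None,fx=5.5,fy=5.5,interpolation=cv2.INTER_CUBIC),alpha=1.0))
cv2.imwrite("pics/y2.png",cv2.convertScaleAbs(cv2.resize(b,None,fx=7,fy=7,interpolation=cv2.INTER_CUBIC),alpha=1.0))
E
```

```text
(no output)
```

View pics/y1.png

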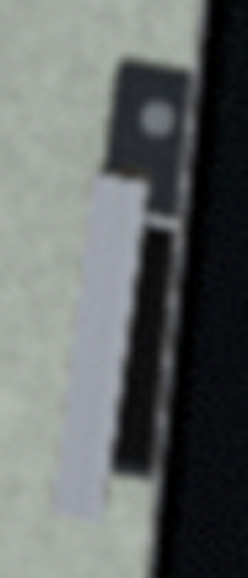

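View pics/y2.png

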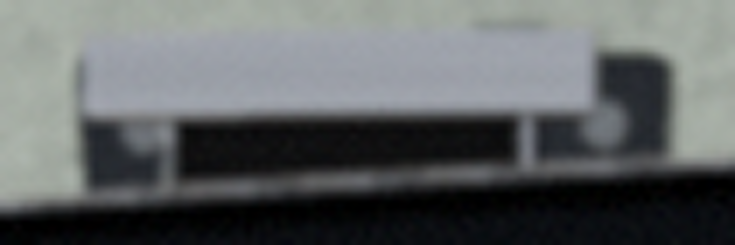

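```bash
cat > h.py <<'E'
import numpy as np,cv2,pickle
def ray(c,uv):
    K=np.array([[c["fx"],0,c["cx"]],[0,c["fy"],c["cy"]],[0,0,1]])
    n=cv2.undistortPoints(np.array([[uv]],float),K,np.array(c["distortion"])).ravel()
    T=np.array(c["cam_to_world"]);d=T[:3,:3]@np.array([n[0],n[1],1]);return T[:3,3],d/np.linalg.norm(d)
def tri(rs):
    A=np.zeros((3,3));b=np.zeros(3)
    for o,d in rs:
        P=np.eye(3)-np.outer(d,d);A+=P;b+=P@o
    x=np.linalg.solve(A,b);r=max(np.linalg.norm((np.eye(3)-np.outer(d,d))@(x-o)) for o,d in rs)
    return x,r
def plane(c,uv,z):
    o,d=ray(c,uv);return o+d*(z-o[2])/d[2]
E
python3 - <<'E'
from h import *
w1=pickle.load(open("w1.pkl","rb"));w2=pickle.load(open("w2.pkl","rb"))
z1=lambda x,y:(x/3.2+230-.3,y/3.2+95-.3); z2=lambda x,y:(x/3.4+200-.3,y/3.4+35-.3)
y1=lambda x,y:(x/5.5+240-.4,y/5.5+120-.4); y2=lambda x,y:(x/7+240-.4,y/7+45-.4)
pts={"T_lo-":(z1(112,485),z2(53,142)),"T_lo+":(z1(157,50),z2(578,110)),"T_up+":(z1(447,93),z2(600,433)),"T_up-":(z1(360,550),z2(68,462)),
"L_in-":(y1(100,518),y2(88,110)),"L_in+":(y1(148,185),y2(592,106)),"L_out+":(y1(98,175),y2(590,32)),"L_out-":(y1(52,510),y2(85,42)),
"J_base-":(z1(402,391),z2(262,474)),"J_base+":(z1(428,305),z2(360,472)),"B-":(z1(473,400),z2(268,541)),"B+":(z1(499,318),z2(358,539))}
P={}
for k,(a,b) in pts.items():
    x,r=tri([ray(w1,a),ray(w2,b)]);P[k]=x;print(k,np.round(x*1000,1),"res",round(r*1000,1))
print([round(np.linalg.norm(P[a]-P[b])*1000,1) for a,b in [("T_lo-","T_lo+"),("T_up-","T_up+"),("T_lo-","T_up-"),("T_lo+","T_up+"),("L_in-","L_in+")]])
pickle.dump(P,open("P.pkl","wb"))
def yaw(v):return np.degrees(np.arctan2(v[1],v[0]))-90
for a,b in [("T_lo-","T_lo+"),("T_up-","T_up+"),("L_in-","L_in+"),("L_out-","L_out+"),("B-","B+")]:print(a,b,round(yaw(P[b]-P[a]),1))
E
```

```text
T_lo- [512.2  15.1 106.6] res 0.5
T_lo+ [537.8 204.8  94.4] res 0.5
T_up+ [648.9 189.4 137.2] res 0.1
T_up- [623.5  -3.5 132. ] res 0.2
L_in- [502.6  62.7  97.7] res 0.3
L_in+ [519.8 149.9  99.5] res 0.6
L_out+ [507.3 151.9  96.3] res 0.4
L_out- [491.   64.9  97.8] res 0.6
J_base- [643.7  62.5 110.5] res 1.8
J_base+ [653.   99.7 103.1] res 0.5
B- [673.4  58.  108.8] res 0.4
B+ [683.4  92.9  99. ] res 1.5
[np.float64(191.7), np.float64(194.6), np.float64(115.8), np.float64(120.0), np.float64(88.9)]
T_lo- T_lo+ -7.7
T_up- T_up+ -7.5
L_in- L_in+ -11.2
L_out- L_out+ -10.6
B- B+ -15.9
```

Emit:
apply_moves(
  deltas="1 0.022 0.027 0.01 0; 1 0.022 0.026 0.03 0; 1 0.022 0.026 0.04 0; 1 0.022 0.026 0.04 0; 1 0 0 0.04 0; 1 0 0 0 0; 1 0 0 0 0",
)

```text
t: 3.25
position: [0.594, 0.2292, 0.1531]
tcp_rot: [0.295, 3.125, 0.001]
wrist_force: [0.8, 1.1, 0.8]
opening: 0.0204
```

```bash
cat >> h.py <<'E'
O=np.array([568.,95.3,95.])/1000; YAW=np.radians(-10.8); S=np.radians(8)
tx=np.array([np.cos(YAW)*np.cos(S),np.sin(YAW)*np.cos(S),np.sin(S)]);ty=np.array([-np.sin(YAW),np.cos(YAW),0]);tz=np.cross(tx,ty)
R=np.c_[tx,ty,tz]
def tray(p): return np.round(R.T@(np.array(p)-O)*1000,1)
def world(p): return O+R@(np.array(p)/1000)
def hz(p): # horizontal tray coords
    d=np.array(p)-O;return np.round(1000*np.array([d[0]*np.cos(YAW)+d[1]*np.sin(YAW),-d[0]*np.sin(YAW)+d[1]*np.cos(YAW)]),1)
E
cat > shot.py <<'E'
import sys
from bench import bot
from h import *
n=sys.argv[1]
o=bot.get_obs();print(o["t"],np.round(o["position"],4),"hz",hz(o["position"]),"F",np.round(o["wrist_force"],1),o["opening"])
for cam in sys.argv[2:]:
    c=bot.calibration(cam);im=bot.snapshot(cam);cv2.imwrite(f"pics/{cam}{n}.png",im);pickle.dump(c,open(f"{cam}{n}.pkl","wb"))
E
python3 shot.py 3 wrist scene
python3 - <<'E'
from h import *
P=pickle.load(open("P.pkl","rb"))
for k in P:print(k,tray(P[k]))
import cv2
cv2.imwrite("pics/zs3.png",cv2.resize(cv2.imread("pics/scene3.png")[160:290,230:370],None,fx=4,fy=4,interpolation=cv2.INTER_CUBIC))
E
```

```text
3.25 [0.594  0.2292 0.1531] hz [  0.4 136.4] F [0.8 1.1 0.8] 0.020366510826022432
T_lo- [-37.8 -89.2  17. ]
T_lo+ [-49.8 101.9   6.4]
T_up+ [ 67.1 107.6  33.1]
T_up- [ 77.5 -86.6  26.5]
L_in- [-57.1 -44.3  10.8]
L_in+ [-56.3  44.6  12.5]
L_out+ [-69.4  44.2  11. ]
L_out- [-68.9 -44.2  12.5]
J_base- [ 81.9 -18.    4.2]
J_base+ [83.  20.3 -3.5]
B- [111.4 -16.9  -1.7]
B+ [113.2  19.3 -11.9]
```

View pics/wrist3.png

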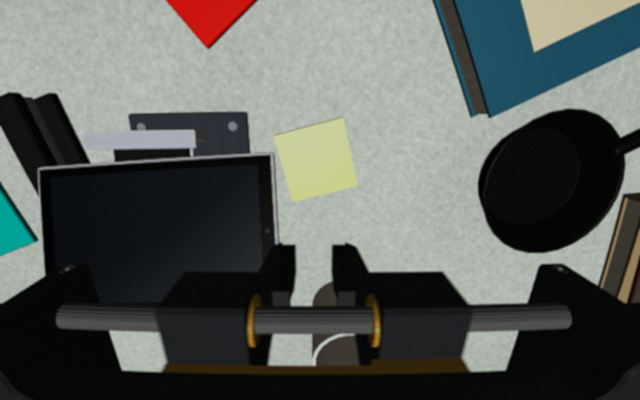

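View pics/zs3.png

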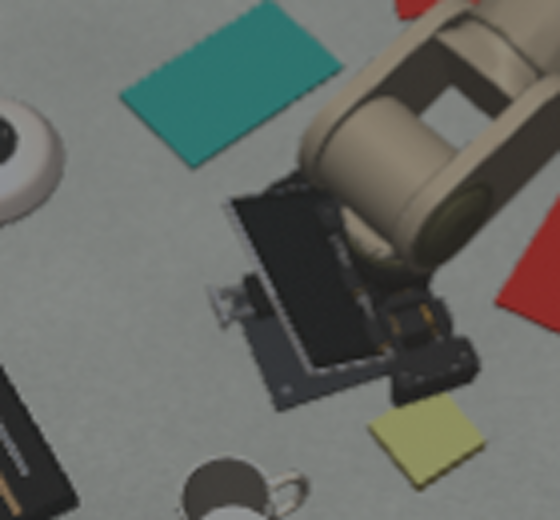

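Emit:
apply_moves(
  deltas="1 0 0 0.012 0; 1 0 0 0.013 0; 1 0 0 0.012 0; 1 0 -0.004 0 0; 1 0 -0.004 0 0; 1 0 -0.003 0 0; 1 0 -0.003 0 0",
)

```text
t: 4.22
position: [0.5905, 0.2155, 0.1146]
tcp_rot: [0.293, 3.127, 0.0]
wrist_force: [0.1, -0.2, 0.1]
opening: 0.0003
```

```bash
python3 shot.py 4 wrist
```

```text
4.225 [0.5905 0.2155 0.1146] hz [ -0.4 122.3] F [ 0.1 -0.2  0.1] 0.0003212284671586288
```

View pics/wrist4.png

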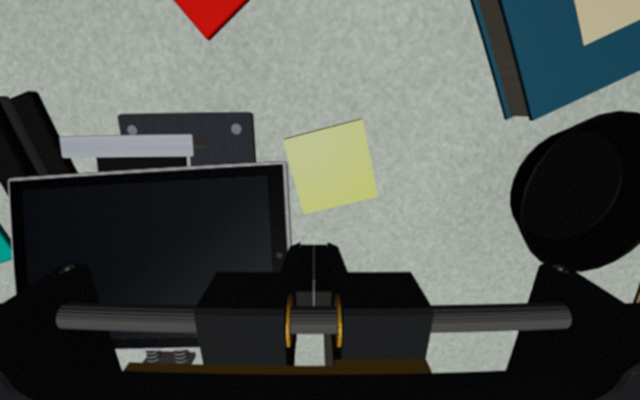

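Emit:
apply_moves(
  deltas="1 0 -0.003 0 0; 1 0 -0.002 0 0; 1 0 0 0 0",
)

```text
t: 4.65
position: [0.5895, 0.2107, 0.1142]
tcp_rot: [-0.293, -3.128, -0.0]
wrist_force: [-0.3, 0.2, -0.4]
opening: 0.001
```

```bash
python3 shot.py 5 wrist
```

```text
4.65 [0.5895 0.2107 0.1142] hz [ -0.5 117.4] F [-0.3  0.2 -0.4] 0.0009685982905126203
```

View pics/wrist5.png

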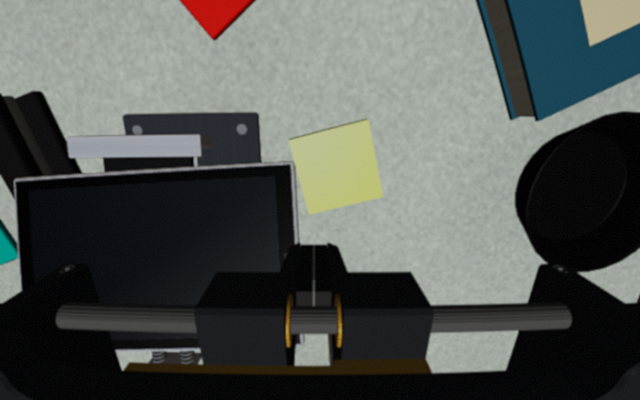

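Emit:
apply_moves(
  deltas="1 0 -0.002 0 0; 1 0 -0.002 0 0; 1 0 0 0 0",
)

```text
t: 5.08
position: [0.5887, 0.2068, 0.1142]
tcp_rot: [-0.293, -3.128, 0.0]
wrist_force: [0.6, -0.1, 0.6]
opening: 0.0005
```

```bash
python3 shot.py 6 wrist; python3 - <<'E'
import cv2,numpy as np
a=cv2.imread("pics/wrist5.png")[100:300,60:360];b=cv2.imread("pics/wrist6.png")[100:300,60:360]
cv2.imwrite("pics/c6.png",cv2.convertScaleAbs(cv2.resize(b,None,fx=2.6,fy=2.6,interpolation=cv2.INTER_CUBIC),alpha=1.6,beta=20))
E
```

```text
5.075 [0.5887 0.2068 0.1142] hz [ -0.5 113.4] F [ 0.6 -0.1  0.6] 0.0004770612254819198
```

View pics/c6.png

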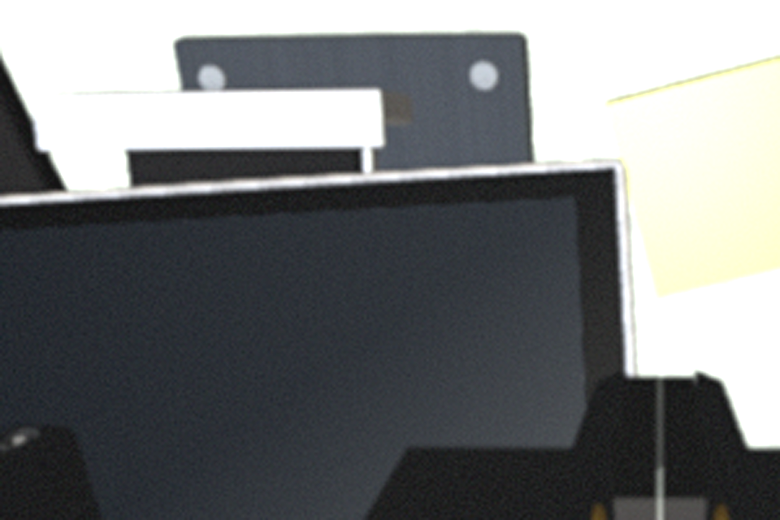

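```bash
python3 - <<'E'
from h import *
for n,uv in [("4",(288.5,163)),("5",(294.5,162.5)),("6",(299.5,162.5))]:
    c=pickle.load(open(f"wrist{n}.pkl","rb"));p=plane(c,uv,0.097);print(n,hz(p))
c=pickle.load(open("w2.pkl","rb"));print(hz(plane(c,(578.5/3.4+200.2,107/3.4+34.7),0.097)))
c=pickle.load(open("wrist6.pkl","rb"))
for uv in [(60+632/2.6,100+370/2.6)]:print(hz(plane(c,uv,.108)),hz(plane(c,uv,.112)))
for uv in [(60+620/2.6,100+378/2.6),(60+705/2.6,100+378/2.6)]:
  for z in (.097,.114,.13):print(z,hz(plane(c,uv,z)))
E
```

```text
4 [-51.9 106. ]
5 [-52.4 105. ]
6 [-52.4 104.2]
[-51.3 102.1]
[ -0.3 106.4] [ -2.2 106.6]
0.097 [  7.6 102.6]
0.114 [ -1.  103.6]
0.13 [ -9.1 104.6]
0.097 [  7.5 126.2]
0.114 [ -1. 125.]
0.13 [ -9.1 123.8]
```

Emit:
apply_moves(
  deltas="1 0 -0.002 0 0; 1 0 -0.002 0 0; 1 0 0 0 0",
)

```text
t: 5.5
position: [0.588, 0.2028, 0.1142]
tcp_rot: [-0.293, -3.128, 0.0]
wrist_force: [-0.1, 0.5, -0.5]
opening: 0.0006
```

```bash
python3 shot.py 7 wrist side; python3 - <<'E'
import cv2,numpy as np
b=cv2.imread("pics/wrist7.png")[100:300,60:360]
cv2.imwrite("pics/c7.png",cv2.convertScaleAbs(cv2.resize(b,None,fx=2.6,fy=2.6,interpolation=cv2.INTER_CUBIC),alpha=1.6,beta=20))
b=cv2.imread("pics/side7.png")[100:260,250:420]
cv2.imwrite("pics/s7.png",cv2.convertScaleAbs(cv2.resize(b,None,fx=3.5,fy=3.5,interpolation=cv2.INTER_CUBIC),alpha=1.6,beta=20))
E
```

```text
5.5 [0.588  0.2028 0.1142] hz [ -0.5 109.4] F [-0.1  0.5 -0.5] 0.0005816343714630161
```

View pics/c7.png

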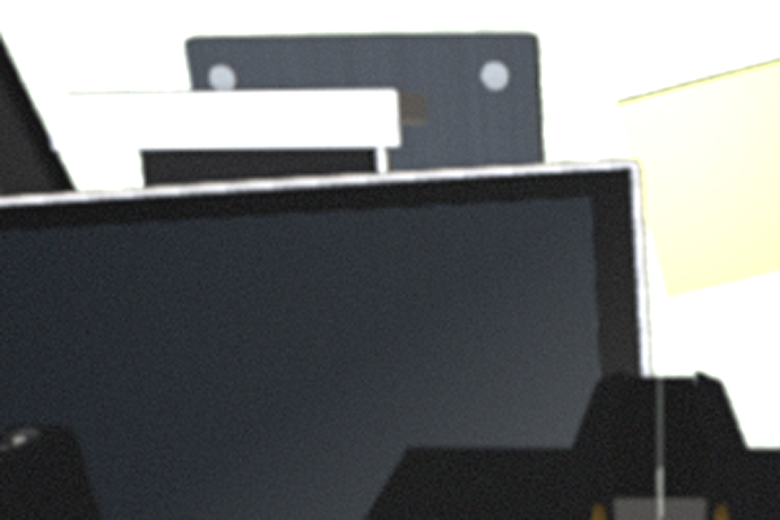

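View pics/s7.png

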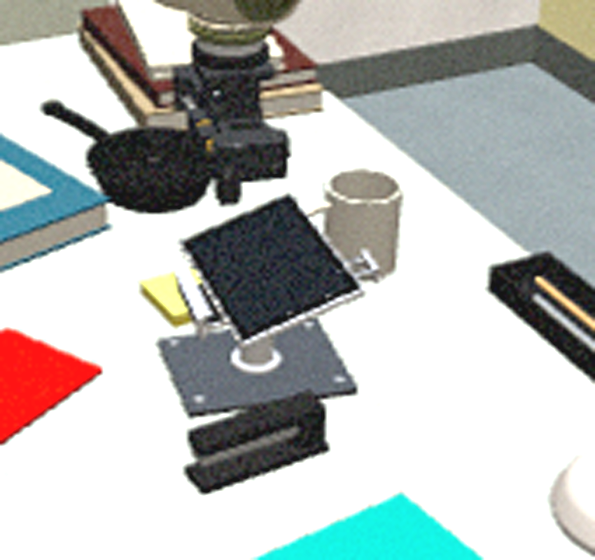

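```bash
cat >> h.py <<'E'
def proj(c,p):
    K=np.array([[c["fx"],0,c["cx"]],[0,c["fy"],c["cy"]],[0,0,1]]);T=np.linalg.inv(np.array(c["cam_to_world"]))
    return np.round(cv2.projectPoints(np.array([p],float),cv2.Rodrigues(T[:3,:3])[0],T[:3,3],K,np.array(c["distortion"]))[0].ravel(),1)
E
python3 - <<'E'
from h import *
c=pickle.load(open("side7.pkl","rb"))
t=np.array([.588,.2028,.1142])
for n,p in [("tcp",t),("tip",t+[0,0,-.017]),("tip-",t+[0,0,-.017]-.01*ty),("edge x=0",world([0,104,16])),("Tup+",world([71,107,33])),("Tlo+",world([-50,104,8])),("lip+",world([-56.5,45,14])),("lip-",world([-56.5,-45,14])),("B+",world([115,20,-5]))]:
    u=proj(c,p);print(n,u,(u-[250,100])*3.5)
E
```

```text
tcp [314.6 160.7] [226.1  212.45]
tip [314.5 165. ] [225.75 227.5 ]
tip- [315.2 166.4] [228.2 232.4]
edge x=0 [314.5 162.4] [225.75 218.4 ]
Tup+ [333.2 153.1] [291.2  185.85]
Tlo+ [301.  167.6] [178.5 236.6]
lip+ [303. 175.] [185.5 262.5]
lip- [309.6 188.9] [208.6  311.15]
B+ [353.9 171.6] [363.65 250.6 ]
```

```bash
python3 - <<'E'
import cv2
b=cv2.imread("pics/side7.png")[130:200,285:365]
cv2.imwrite("pics/s7b.png",cv2.convertScaleAbs(cv2.resize(b,None,fx=8,fy=8,interpolation=cv2.INTER_CUBIC),alpha=1.3,beta=20))
E
```

```text
(no output)
```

View pics/s7b.png

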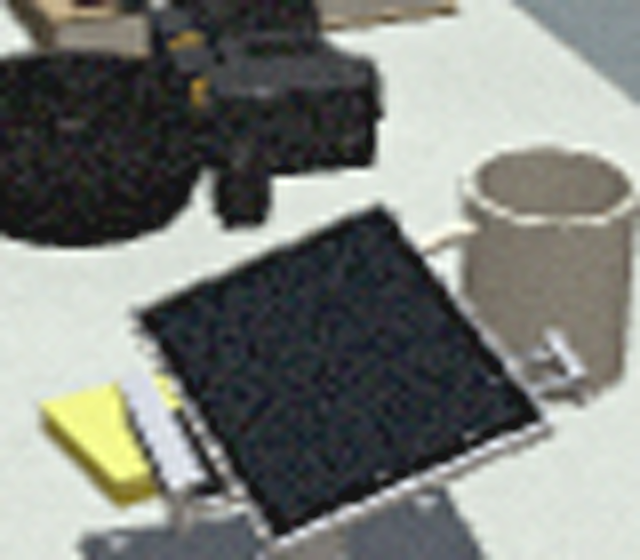

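```bash
python3 - <<'E'
from h import *
c=pickle.load(open("wrist7.pkl","rb"));t=np.array([.588,.2028,.1142])
for dz in (-.017,0,.017):
  print(dz,[proj(c,t+[0,0,dz]+a*tx*.009) for a in(-1,1)])
c=pickle.load(open("side7.pkl","rb"))
for k in (0,10,20,30,40,50,60):print(k,proj(c,t+[0,0,-.017]+ty*k/1000))
from bench import bot
c1=bot.calibration("side");print(np.allclose(c1["cam_to_world"],c["cam_to_world"]))
E
```

```text
-0.017 [array([313.4, 223. ]), array([313.3, 247.4])]
0 [array([313.4, 232.9]), array([313.3, 259.3])]
0.017 [array([313.3, 244.8]), array([313.3, 273.4])]
0 [314.5 165. ]
10 [313.8 163.6]
20 [313.  162.3]
30 [312.3 161. ]
40 [311.6 159.6]
50 [310.9 158.3]
60 [310.2 157. ]
True
```

```bash
python3 - <<'E'
import cv2,numpy as np
a=cv2.imread("pics/side0.png");b=cv2.imread("pics/side7.png")
f=lambda i:cv2.resize(i[148:208,292:362],None,fx=5.5,fy=5.5,interpolation=cv2.INTER_CUBIC)
cv2.imwrite("pics/cmp.png",cv2.convertScaleAbs(np.hstack([f(a),f(b)]),alpha=1.3,beta=20))
E
```

```text
(no output)
```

View pics/cmp.png

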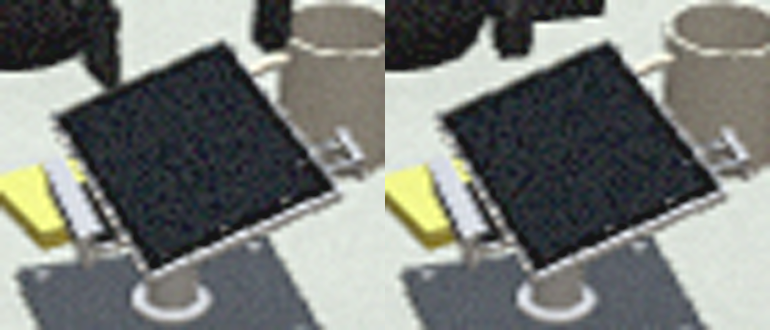

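```bash
python3 - <<'E'
from h import *
import pickle
c=pickle.load(open("side7.pkl","rb"))
for x in(-.053,.053):
  for dz in (-.017,0,.017,.034):print(x,dz,proj(c,np.array([.5247+x,0,.2207+dz])))
b=cv2.imread("pics/side0.png")[90:190,280:380]
cv2.imwrite("pics/s0b.png",cv2.convertScaleAbs(cv2.resize(b,None,fx=6,fy=6,interpolation=cv2.INTER_CUBIC),alpha=1.5,beta=30))
E
```

```text
-0.053 -0.017 [309.5 172.1]
-0.053 0 [309.6 167.1]
-0.053 0.017 [309.6 162.1]
-0.053 0.034 [309.7 157. ]
0.053 -0.017 [340.8 165.1]
0.053 0 [341.1 160.2]
0.053 0.017 [341.3 155.2]
0.053 0.034 [341.6 150.2]
```

View pics/s0b.png

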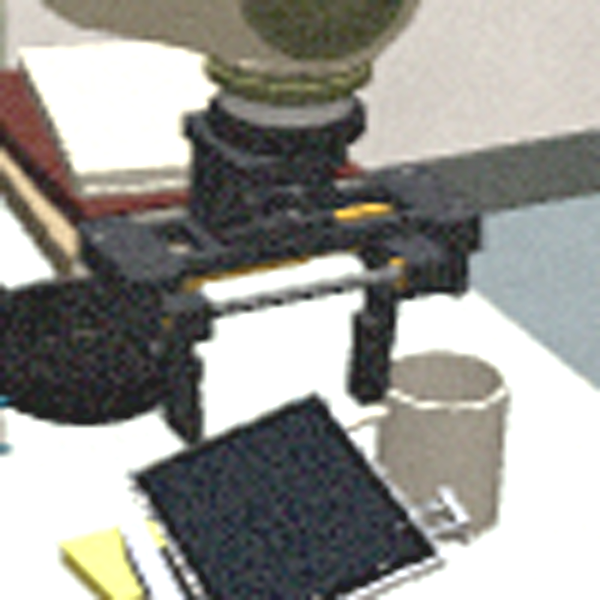

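```bash
python3 - <<'E'
from h import *
c=pickle.load(open("w2.pkl","rb"))
for uv in[(410,222),(400,175),(375,205),(372,67),(437,222)]:print(uv,hz(plane(c,uv,.095)))
E
```

```text
(410, 222) [157.8 173.4]
(400, 175) [ 87.2 151.8]
(375, 205) [131.2 119.7]
(372, 67) [-50.7 104.6]
(437, 222) [158. 214.]
```

Emit:
apply_moves(
  deltas="1 0 0.014 0 0; 1 0 0.014 0 0; 1 0 0 0.016 0; 1 0 0 0.016 0; 1 0 -0.004 0 0; 1 0 -0.004 0 0; 1 0 0 0 0",
)

```text
t: 6.48
position: [0.5921, 0.2221, 0.0828]
tcp_rot: [0.294, 3.127, 0.0]
wrist_force: [1.1, 0.9, -0.3]
opening: 0.0001
```

```bash
python3 shot.py 8 wrist side; python3 - <<'E'
import cv2
b=cv2.imread("pics/side8.png")[130:200,285:365]
cv2.imwrite("pics/s8b.png",cv2.convertScaleAbs(cv2.resize(b,None,fx=8,fy=8,interpolation=cv2.INTER_CUBIC),alpha=1.3,beta=20))
E
```

```text
6.475 [0.5921 0.2221 0.0828] hz [-1.000e-01  1.291e+02] F [ 1.1  0.9 -0.3] 7.368010051804664e-05
```

View pics/s8b.png

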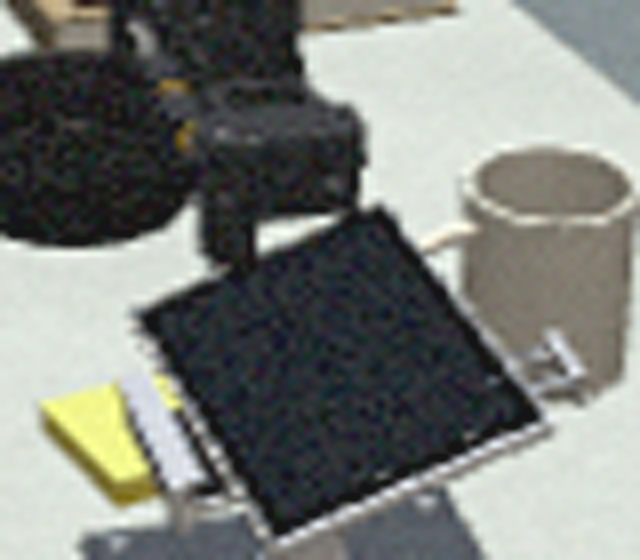

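View pics/wrist8.png

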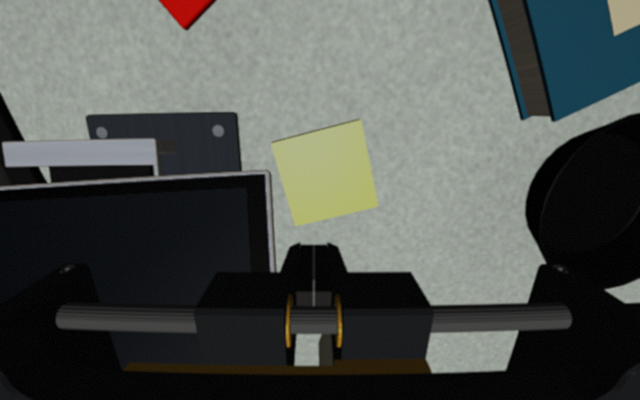

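Emit:
apply_moves(
  deltas="1 0 -0.003 -0.003 0; 1 0 -0.004 0 0; 1 0 -0.003 0 0; 1 0 -0.002 0 0; 1 0 -0.002 0 0; 1 0 -0.002 0 0; 1 0 0 0 0",
)

```text
t: 7.45
position: [0.5888, 0.2067, 0.0852]
tcp_rot: [-0.293, -3.128, 0.0]
wrist_force: [-0.2, 0.6, 0.5]
opening: 0.0004
```

```bash
python3 shot.py 9 wrist side; python3 - <<'E'
import cv2,numpy as np
a=cv2.imread("pics/side8.png");b=cv2.imread("pics/side9.png")
f=lambda i:cv2.resize(i[140:208,292:362],None,fx=5.5,fy=5.5,interpolation=cv2.INTER_CUBIC)
cv2.imwrite("pics/cmp9.png",cv2.convertScaleAbs(np.hstack([f(a),f(b)]),alpha=1.3,beta=20))
E
```

```text
7.45 [0.5888 0.2067 0.0852] hz [ -0.5 113.3] F [-0.2  0.6  0.5] 0.0004421317245151365
```

View pics/cmp9.png

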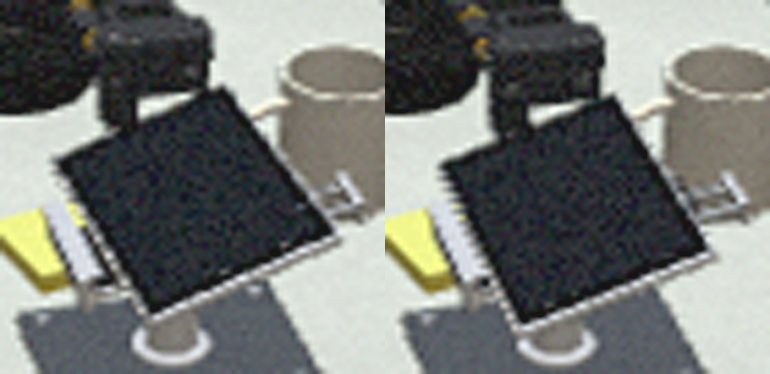

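View pics/wrist9.png

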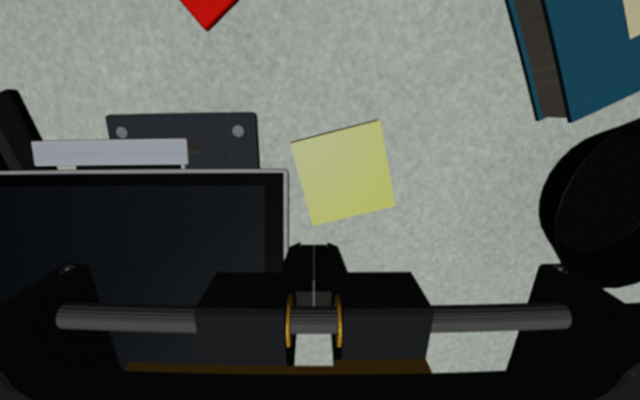

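```bash
python3 - <<'E'
from h import *
c=pickle.load(open("wrist9.pkl","rb"))
for n,uv,z in [("corner",(288.5,170),.096),("lipin+",(187,165),.0986),("lipin-",(33,166),.0986),("lowedge L",(5,170.5),.096)]:print(n,hz(plane(c,uv,z)))
E
```

```text
corner [-53.   99.4]
lipin+ [-56.4  43.9]
lipin- [-56.6 -47.4]
lowedge L [-53.8 -69.8]
```

Emit:
apply_moves(
  deltas="1 0 0.006 0 0; 1 0 0 -0.035 0; 1 0 0 -0.035 0; 0 -0.031 -0.04 0 0; 0 -0.031 -0.04 0 0; 0 -0.031 -0.039 0 0; 0 0 0 0 0; 0 0 0 0 0",
)

```text
t: 8.55
position: [0.6588, 0.0795, 0.1549]
tcp_rot: [-0.292, -3.127, -0.0]
wrist_force: [-0.3, 1.7, -0.5]
opening: 0.0482
```

```bash
python3 shot.py 10 wrist
```

```text
8.55 [0.6588 0.0795 0.1549] hz [92.1  1.5] F [-0.3  1.7 -0.5] 0.04819179261996203
```

View pics/wrist10.png

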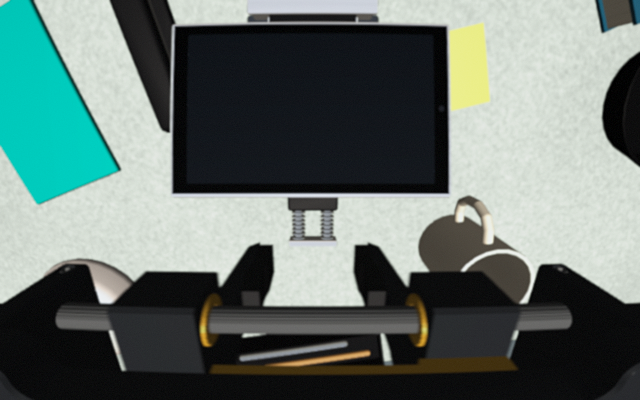

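```bash
python3 - <<'E'
from h import *
c=pickle.load(open("wrist10.pkl","rb"))
for n,uv,z in [("up-",(173,194.5),.135),("up+",(449,195.5),.135),("lo-",(173,24.5),.097),("lo+",(448,25),.097)]:print(n,hz(plane(c,uv,z)))
E
```

```text
up- [ 62.9 -96.2]
up+ [63.3 95.7]
lo- [-51.9 -98.6]
lo+ [-51.8  96.8]
```

Emit:
apply_moves(
  deltas="0 0 -0.001 0.02 0; 0 0 0 0.02 0; 0 0 0 0.01 0; 0 0 0 0 0",
)

```text
t: 9.1
position: [0.6586, 0.0784, 0.105]
tcp_rot: [-0.291, -3.127, 0.0]
wrist_force: [0.7, 0.3, -0.2]
opening: 0.0879
```

```bash
python3 shot.py 11 wrist side; python3 - <<'E'
import cv2
b=cv2.imread("pics/side11.png")[130:200,285:365]
cv2.imwrite("pics/s11b.png",cv2.convertScaleAbs(cv2.resize(b,None,fx=8,fy=8,interpolation=cv2.INTER_CUBIC),alpha=1.3,beta=20))
E
```

```text
9.1 [0.6586 0.0784 0.105 ] hz [92.2  0.4] F [ 0.7  0.3 -0.2] 0.08787837034285814
```

View pics/s11b.png

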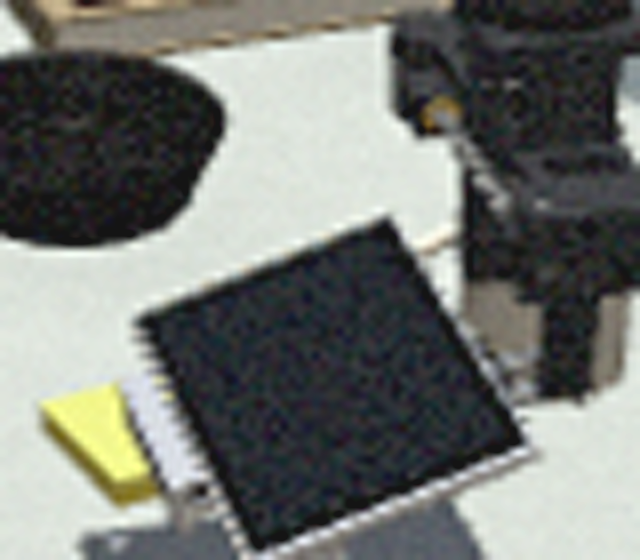

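View pics/wrist11.png

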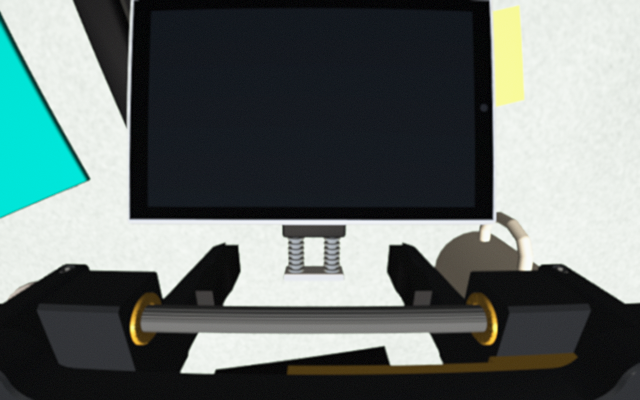

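Emit:
apply_moves(
  deltas="0 0 0 0.007 0; 0 0.005 0 0 0; 0 0.005 0 0 0; 0 0.004 0 0 0; 0 0.002 0 0 0; 0 0.002 0 0 0; 0 0.002 0 0 0;0 0 0 0 0",
)

```text
t: 10.2
position: [0.6392, 0.0813, 0.0982]
tcp_rot: [-0.293, -3.128, 0.0]
wrist_force: [0.8, -0.3, 0.5]
opening: 0.0878
```

```bash
python3 shot.py 12 wrist side; python3 - <<'E'
import cv2
b=cv2.imread("pics/side12.png")[130:200,285:365]
cv2.imwrite("pics/s12b.png",cv2.convertScaleAbs(cv2.resize(b,None,fx=8,fy=8,interpolation=cv2.INTER_CUBIC),alpha=1.3,beta=20))
E
```

```text
10.2 [0.6392 0.0813 0.0982] hz [72.5 -0.4] F [ 0.8 -0.3  0.5] 0.08784523258090834
```

View pics/s12b.png

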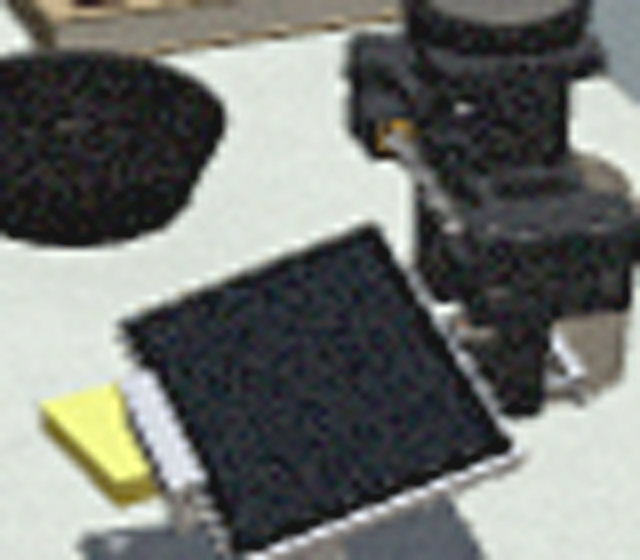

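View pics/wrist12.png

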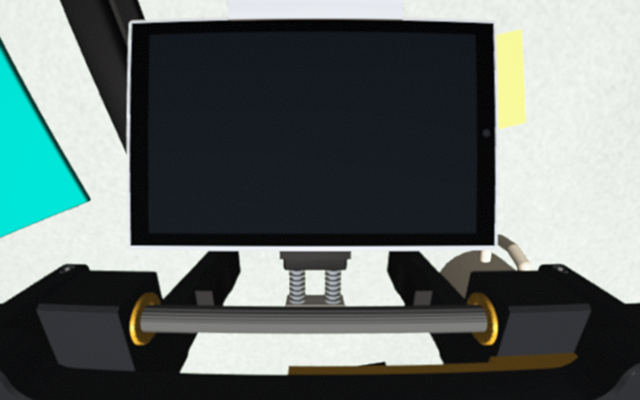

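Emit:
apply_moves(
  deltas="0 0.002 0 0 0; 0 0.002 0 0 0; 0 0.001 0 0 0;0 0 0 0 0",
)

```text
t: 10.8
position: [0.6369, 0.0817, 0.0998]
tcp_rot: [0.293, 3.12, -0.0]
wrist_force: [10.9, -1.3, 1.0]
opening: 0.0885
```

```bash
python3 shot.py 13 wrist side; python3 - <<'E'
import cv2
b=cv2.imread("pics/side13.png")[130:200,285:365]
cv2.imwrite("pics/s13b.png",cv2.convertScaleAbs(cv2.resize(b,None,fx=8,fy=8,interpolation=cv2.INTER_CUBIC),alpha=1.3,beta=20))
b=cv2.imread("pics/wrist13.png")[0:60,110:510]
cv2.imwrite("pics/c13.png",cv2.convertScaleAbs(cv2.resize(b,None,fx=2,fy=4,interpolation=cv2.INTER_CUBIC),alpha=.9))
E
```

```text
10.8 [0.6369 0.0817 0.0998] hz [70.2 -0.4] F [10.9 -1.3  1. ] 0.08848118314792887
```

View pics/s13b.png

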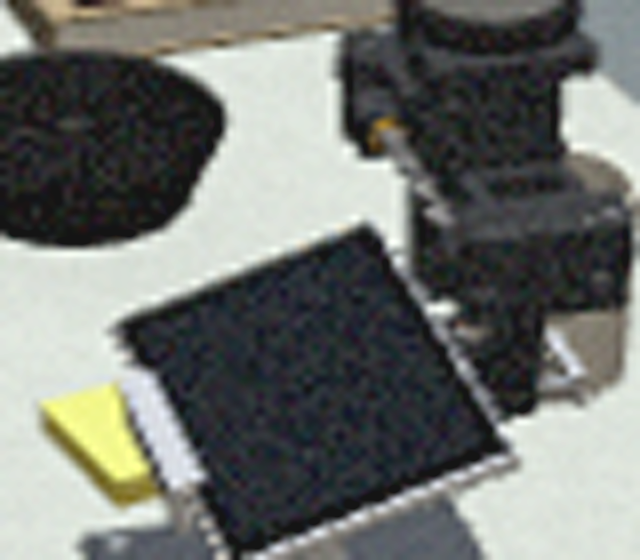

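View pics/c13.png

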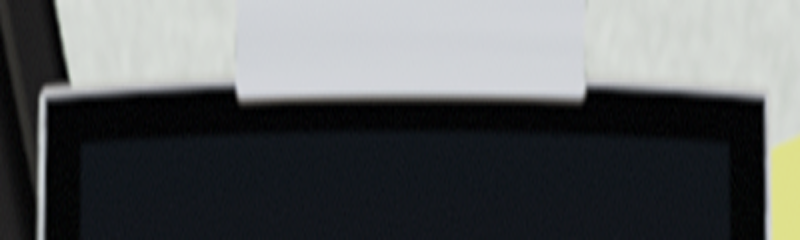

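```bash
python3 - <<'E'
from h import *
c=pickle.load(open("wrist13.pkl","rb"))
# c13: x/2+110, y/4
for n,uv,z in [("lo-",(110+48/2,93/4),.096),("lo+",(110+760/2,97/4),.096),("lipin-",(110+238/2,102/4),.0986),("lipin+",(110+585/2,102/4),.0986)]:print(n,hz(plane(c,uv,z)),hz(plane(c,uv,z-.003)))
b=cv2.imread("pics/wrist13.png")[215:290,110:510]
cv2.imwrite("pics/d13.png",cv2.convertScaleAbs(cv2.resize(b,None,fx=2,fy=4,interpolation=cv2.INTER_CUBIC),alpha=1.2))
E
```

```text
lo- [-59.8 -96.8] [-60.7 -98.5]
lo+ [-59.5  94.2] [-60.3  95.9]
lipin- [-56.7 -44.6] [-57.5 -45.4]
lipin+ [-56.8  45.9] [-57.6  46.8]
```

View pics/d13.png

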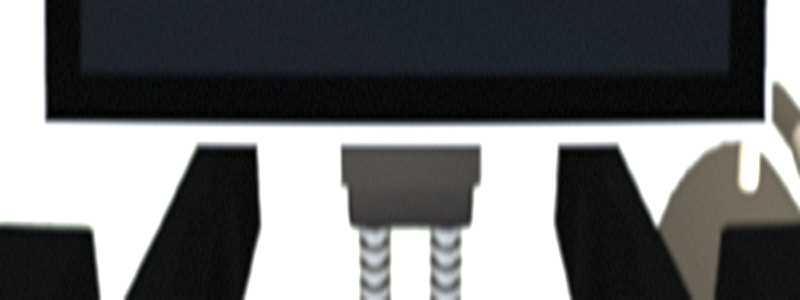

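Emit:
apply_moves(
  deltas="0 -0.01 0 0 0; 0 0 0 -0.025 0; 0 0 0 -0.025 0; 0 0.02 0 0 0; 0 0.021 0 0 0; 0 0 0 0 0; 0 0 0 0 0",
)

```text
t: 11.78
position: [0.6046, 0.0878, 0.1482]
tcp_rot: [0.293, 3.128, -0.0]
wrist_force: [0.1, -0.1, -0.7]
opening: 0.0883
```

```bash
python3 shot.py 14 wrist side; python3 - <<'E'
import cv2
b=cv2.imread("pics/side14.png")[130:200,285:365]
cv2.imwrite("pics/s14b.png",cv2.convertScaleAbs(cv2.resize(b,None,fx=8,fy=8,interpolation=cv2.INTER_CUBIC),alpha=1.3,beta=20))
E
```

```text
11.775 [0.6046 0.0878 0.1482] hz [37.3 -0.5] F [ 0.1 -0.1 -0.7] 0.08825788605725736
```

View pics/s14b.png

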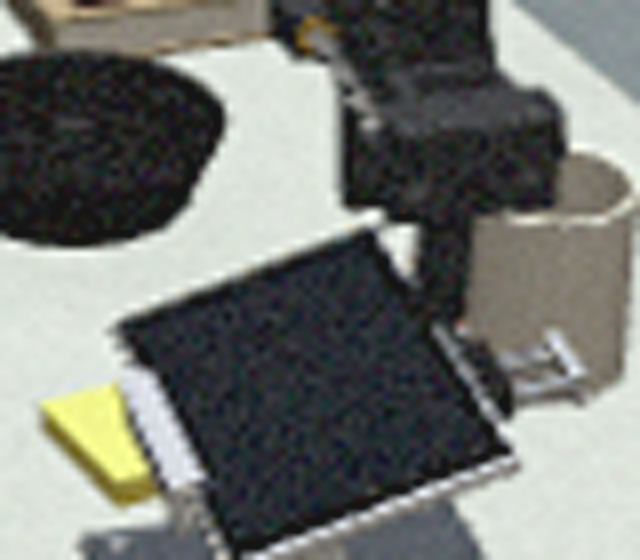

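View pics/wrist14.png

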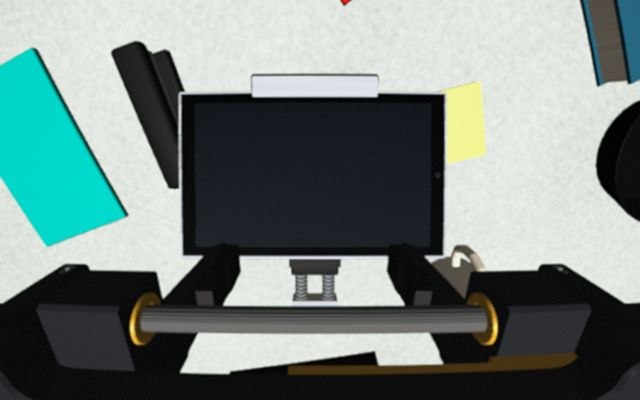

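Emit:
apply_moves(
  deltas="0 0 0 0.016 0; 0 0 0 0.014 0; 0 0 0 0.003 0; 0 0 0 0.003 0; 0 0 0 0.003 0; 0 0 0 0 0",
)

```text
t: 12.62
position: [0.604, 0.088, 0.1093]
tcp_rot: [0.293, 3.128, 0.0]
wrist_force: [-0.4, 0.3, -0.1]
opening: 0.0884
```

Emit:
apply_moves(
  deltas="0 0 0 0.002 0; 0 0 0 0.002 0; 0 0 0 0 0",
)

```text
t: 13.0
position: [0.6048, 0.0879, 0.1065]
tcp_rot: [0.293, 3.125, 0.0]
wrist_force: [-0.3, -0.3, 6.3]
opening: 0.088
```

Emit:
apply_moves(
  deltas="0 0 0 0.002 0; 0 0 0 0.002 0; 0 0 0 0 0",
)

```text
t: 13.38
position: [0.6056, 0.0878, 0.1035]
tcp_rot: [0.292, 3.122, 0.0]
wrist_force: [-0.7, -0.6, 10.6]
opening: 0.0881
```

Emit:
apply_moves(
  deltas="0 0 0 0.002 0; 0 0 0 0.002 0; 0 0 0 0 0",
)

```text
t: 13.75
position: [0.604, 0.088, 0.0973]
tcp_rot: [0.293, 3.128, 0.0]
wrist_force: [0.0, -0.6, 1.1]
opening: 0.0882
```

```bash
python3 shot.py 15 wrist side; python3 - <<'E'
import cv2
b=cv2.imread("pics/side15.png")[130:200,285:365]
cv2.imwrite("pics/s15b.png",cv2.convertScaleAbs(cv2.resize(b,None,fx=8,fy=8,interpolation=cv2.INTER_CUBIC),alpha=1.3,beta=20))
E
```

```text
13.75 [0.604  0.088  0.0973] hz [36.8 -0.4] F [ 0.  -0.6  1.1] 0.08816342775069771
```

View pics/s15b.png

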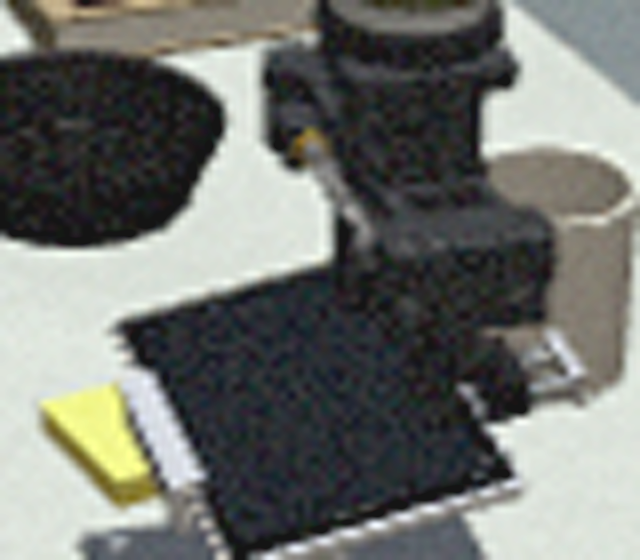

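View pics/wrist15.png

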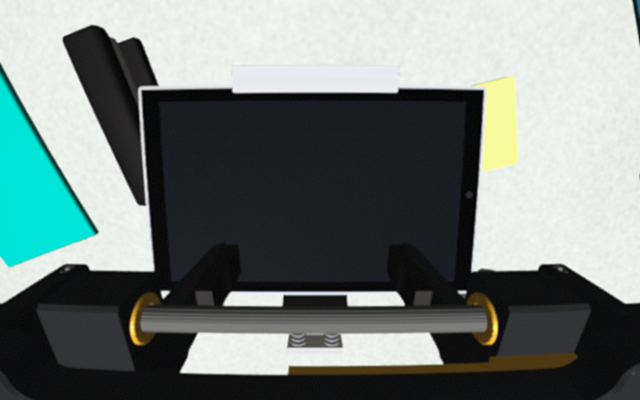

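Emit:
apply_moves(
  deltas="0 0 0 0.002 0; 0 0 0 0.002 0; 0 0 0 0 0",
)

```text
t: 14.22
position: [0.6036, 0.088, 0.0927]
tcp_rot: [-0.293, -3.127, 0.0]
wrist_force: [0.1, -0.0, -0.4]
opening: 0.088
```

Emit:
apply_moves(
  deltas="0 0 0 0.002 0; 0 0 0 0.002 0; 0 0 0 0.001 0; 0 0 0 0 0",
)

```text
t: 14.72
position: [0.6042, 0.088, 0.0916]
tcp_rot: [0.292, 3.126, -0.001]
wrist_force: [-12.6, -0.6, 24.9]
opening: 0.0878
```

Emit:
apply_moves(
  deltas="0 0 0 -0.01 0; 0 0 0 -0.04 0; 0 -0.02 0 -0.05 0; 0 -0.04 0 -0.05 0; 0 -0.02 0 -0.02 0; 0 0 0 0 0; 0 0 0 0 0",
)

```text
t: 15.6
position: [0.6807, 0.0736, 0.2554]
tcp_rot: [-0.292, -3.125, 0.0]
wrist_force: [1.2, 0.2, 0.2]
opening: 0.0878
```

```bash
python3 shot.py 16 wrist side; python3 - <<'E'
import cv2
b=cv2.imread("pics/side16.png")[130:200,285:365]
cv2.imwrite("pics/s16b.png",cv2.convertScaleAbs(cv2.resize(b,None,fx=8,fy=8,interpolation=cv2.INTER_CUBIC),alpha=1.3,beta=20))
b=cv2.imread("pics/wrist16.png")[50:220,200:430]
cv2.imwrite("pics/c16.png",cv2.convertScaleAbs(cv2.resize(b,None,fx=3.4,fy=3.4,interpolation=cv2.INTER_CUBIC),alpha=1.2,beta=10))
E
```

```text
15.6 [0.6807 0.0736 0.2554] hz [114.8  -0.2] F [1.2 0.2 0.2] 0.08779896161569352
```

View pics/s16b.png

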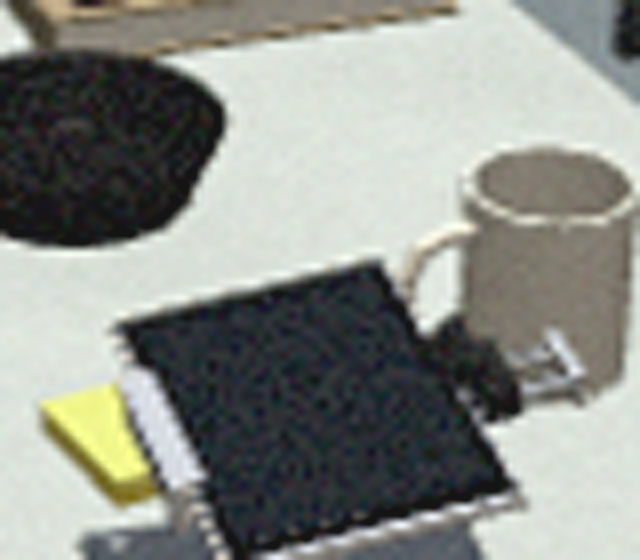

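View pics/c16.png

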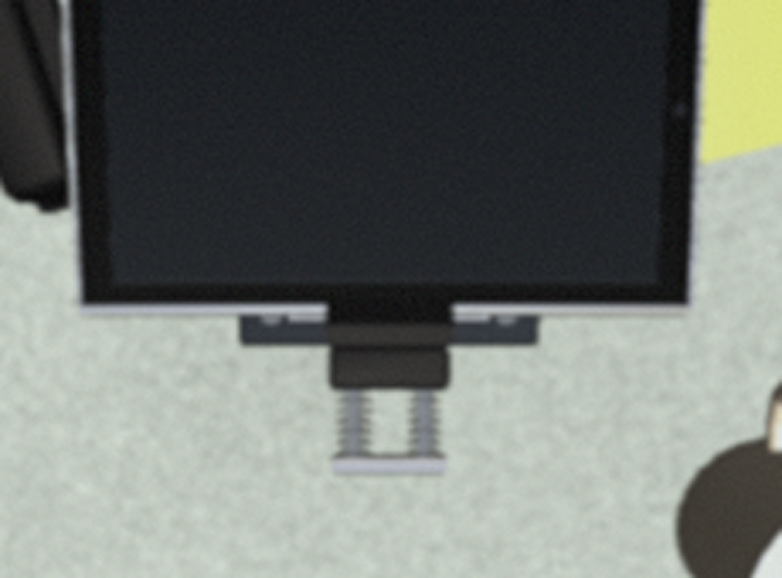

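View pics/wrist16.png

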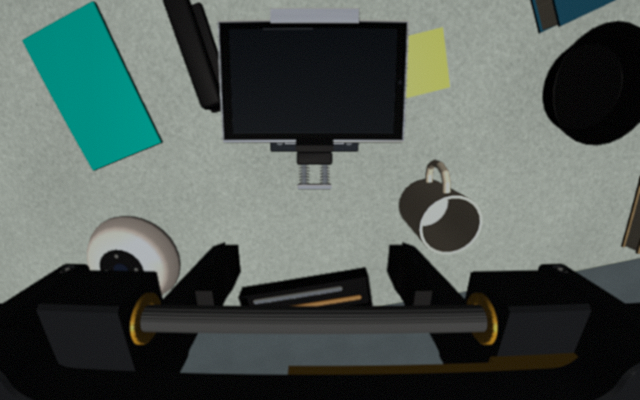

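```bash
python3 - <<'E'
from h import *
c=pickle.load(open("wrist16.pkl","rb"))
def tp(uv,zt):
    o,d=ray(c,uv);s=((O-o)@tz+zt/1000)/(d@tz);return tray(o+d*s)
g=lambda x,y:(200+x/3.4-.3,50+y/3.4-.3)
for n,uv,z in [("up-",g(81,303),8),("up+",g(690,301),8),("lo-",(221,22),8),("lo+",(406,23),8),("lip-",(271,22),14),("lip+",(359.5,22.5),14),("crown out-",g(330,345),20),("crown out+",g(450,345),20),("crown in-",g(330,325),20),("crown in +",g(450,325),20),("bridge",g(332,465),-5),("bridge+",g(446,465),-5)]:print(n,tp(uv,z))
E
```

```text
up- [ 60.  -98.3   8. ]
up+ [59.  96.8  8. ]
lo- [-58.9 -96.    8. ]
lo+ [-58.2  95.1   8. ]
lip- [-55.5 -43.3  14. ]
lip+ [-55.2  46.   14. ]
crown out- [ 73.5 -17.8  20. ]
crown out+ [73.5 19.3 20. ]
crown in- [ 67.5 -17.7  20. ]
crown in + [67.4 19.2 20. ]
bridge [113.6 -18.9  -5. ]
bridge+ [113.5  20.   -5. ]
```

```bash
python3 -c "
from bench import bot
print(bot.get_obs()['t']);print(bot.job_done())"
```

```text
15.7
the job is handed in; nothing more can be done
None
```

The tablet is in the holder: lower edge under the ledge's lip, upper edge snapped under the sprung jaw. I handed the job in at 15.7 s with the open gripper raised clear.

**What I did**
- I nudged the tablet's left end (+y) with closed fingers to centre and square it.
- I drew it down with both open fingers on its upper edge until it stopped at the ledge, at about 11 N.
- I pressed the glass about 25 mm from the upper edge. The jaw gave way at about 11 N, and a further press to 25 N met a firm stop at the height expected for a flat tablet.

**Last checks, from the wrist and side pictures**
- **Jaw:** its crown lies over the tablet's edge, about 3–4 mm out from its empty position (0.003 m expected).
- **Fit:** the tablet is square to within about 0.5° and about 1–2 mm off centre in y.
- **Bystanders:** the note pad, mug and skillet look unmoved in the side pictures. I made no measured check of them or of the rest.

**What disagreed**
- **Fingertips:** the pictures put them about 17 mm behind the reported tool point, where the text says 17 mm ahead. My first nudge therefore passed above the tablet without touching it. I worked from the measured height after that, and the contact heights bore it out.
- **Tablet outline:** it measured about 5–7 mm too short across its sides, because I could only pick out the edge of the glass. How far the lower edge sits under the lip is inferred from that: about 3.5 mm of overlap could be seen, against 6 mm when fully home.

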